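# Cock and fire the spring marking stamp

## Robot

A 6-joint arm with a two-finger parallel gripper is mounted at the origin on the work surface. World frame = base frame: x ahead of the robot, y to its left, z up, the work surface at z = 0. Lengths are in m, angles in rad, forces in N, time in s.
With the tool pointing down it reaches from about 0.4 to 0.825 m from the base axis. Payload 7 kg.
Tool frame: the origin (TCP) lies on the front face of the gripper's body, between the roots of the fingers; the fingertips stand 66 mm ahead of it and the grasp point (between the pads) lies 47 mm ahead of it; z points along the fingers, y is the line along which they close (so a half turn about z gives the same grasp; the last joint's range is limited). The gripper opens to 88 mm and grips with 3 to 60 N. Pads are 19 mm wide; open, the fingers measure 130 mm over their backs; the gripper's body (78 mm by 193 mm) begins 47 mm behind the grasp point.
Start: joints at [-1.037, 0.359, 0.012, 0, -1.224, -0.288], TCP at [0.164, -0.655, 0.292] pointing down, gripper open.
Joint ranges: [-3.07, 3.07], [-1.43, 2.12], [-1.02, 1.25], [-3.03, 1.67], [-3.05, -0], [-3.03, 3.03]. Speed limits (rad/s): [2.39, 2.39, 3.01, 3.14, 3.14, 3.14].

## Interface

Orientations are given as [roll, pitch, yaw] about the fixed x, y, z axes, in that order (R = Rz(yaw) Ry(pitch) Rx(roll)).
In Python, from station import arm gives the robot as it stands. The module is installed in compiled form; this text tells all that it offers.
- The arm moves only by the tool move_arm, never from a script. Its argument "increments" is a list of rows, each an object of numbers: "jaw": the gripper command: -1 is shut, 1 is fully open, values between are in proportion; "dx", "dy", "dz": the shift along the tool's x, y, z in m; "twist": the turn about the tool's z in rad. A call has 1 to 12 rows; each row shifts and turns the commanded pose from where the row before left it, along the tool's axes as they then stand; what a row does not reach is not made up. A row lasts 1/12 s, in which the tool goes at most 41.7 mm and 7.16 degrees, less where a joint would pass 70% of its speed; a pose out of reach is approached as far as the arm can. A call is refused whole if a number of a shift passes 0.0417 or a number of a turn 0.125, either way. A call with a gripper value outside its range is refused whole. The fingers move at their own pace and stop on an object; "force" is the grip in N (left out, the last holds). Time passes only in rows, so rows that do not move let the fingers close. It gives the time, the measured TCP pose, the force, the opening and the grip force at its end, in the units of the state.
- arm.get_state(): the state, without advancing time (a new reading comes with each control period).
- arm.grab_frame(name): name is "scene" or "top"; returns the picture (400x640x3 uint8, blue, green, red); there is no depth.
- arm.camera_info(name): a dict with "K" (3x3 intrinsics, pixels), "extrinsics" (4x4, takes a point from camera to world coordinates). Camera axes: x right, y down, z forward; pixel columns grow to the right and rows downward; lengths in m; the calibration is good to about 2 mm. A picture is of the moment at which its call begins. camera_info takes no time and is no camera call.
- arm.job_done(): hands the job in; it is judged then, once.
Trained networks look in the newest picture that a camera, given by its name, has taken for a name from the list of things; names that differ only in an ending like _2 or _b are one class to them, and where a whole thing is asked for, a point or a joint stands for the part that bears it (a point fixed in the world has none). Each returns a list of dicts, best first, with "score" (0 to 1); they miss things now and then, are a little off and sometimes report something else, mostly with a low value. They report only what shows in the picture. A call takes as long as a camera call.
- arm.find_in(camera, name): "position" ([x, y, z] in m, in world coordinates, good to about 4 mm: the middle of the surface that is visible of it).
- arm.silhouettes(camera, name): "pixels" (400x640 bool, what is visible of it).
- arm.pinpoint(camera, name): "position" ([x, y, z] in m, in world coordinates, good to about 4 mm: a listed point, or the origin of a listed thing).
The state is a dict: "t": time; "q": joint angles; "qd": joint speeds; "joint_efforts": joint torques, N m; "eef_pos": TCP position; "ee_rot": TCP orientation; "force": force on the tool from outside, world axes, zero at the start; "moment": the same for the moment, N m; "width": finger opening in m; "gripper_force": force on a finger pad.
Only numpy, scipy, OpenCV 4.12 (cv2) and the standard library are available. Lean on these libraries where they do the work, as an engineer would, in place of code of your own. Each camera call takes 0.05 s, during which the arm holds its last target. There are 200 camera calls.

## Task

Mark the aluminium collar clamped in the stamp with the orange knob: draw its knob back towards the spring barrel until the sear catches and holds it cocked, let go of the knob, then press the orange trip pad down so that the striker fires and drives the marking pin home into the collar. Leave the stamp with the blue knob and the loose things on the bench alone.

Things in the scene. Friction and masses are not known exactly. Their poses are not given: they have to be found in the camera images.
- knob (a point): Centre of the upright orange knob (cylinder, 22 mm diameter, 40 mm tall, centre 95 mm above the bench) on the striker of the right stamp (grey base 300 x 120 mm, fixed). Moves with the striker. Axes are the stamp's: x from spring barrel to collar, z up. Drawn level along -x. All within 60 mm of it, along the whole stroke, stays below its underside at 75 mm.
- striker (a joint): How far the orange knob's striker is drawn back, m: 0 at the start, leaning on the undriven marking pin. The sear catches it once drawn past 0.042 and holds it at 0.041; hard stop at 0.062; fully fired -0.012. Spring: 4 N at 0, 12 N at the catch, plus a few N for the sear's ramp. Let go before the catch, it flies forward.
- trip_pad (a point): Centre of the top face of the round orange trip pad (34 mm diameter) of the same stamp, 75 mm above the bench; the stamp's axes. It lies 72 mm along +x and 45 mm along +y from the knob's starting place. Pressing it straight down lowers the sear.
- marking_pin (a joint): How far the brass marking pin in front of the orange-knobbed striker has been driven towards the collar, in m: 0 at the start, 0.012 fully home. Held by about 12 N of friction; the spring alone does not push it in, the blow does, and it stays where driven.
- trip (a joint): How far the orange trip pad is pressed down, in m: 0 up, 0.010 fully down on a hard stop. The sear lets go at 0.005 to 0.007. It is sprung and comes back up: about 2 N to start it, 4 N at the bottom, up to 1 N more while the sear is loaded.
- blue_striker (a joint): The same reading for the like stamp with the blue knob and blue pad and no collar in it: a bystander.
- tool_block: Bystander: loose dark wooden block (90 x 130 x 35 mm) with boring bars standing in it, about 110 mm tall in all; origin at the centre of its underside.
- bushing: Bystander: loose upright aluminium ring, 56 mm diameter, 55 mm tall; origin at the centre of its underside.
- turning_tool: Bystander: loose dark steel lathe tool, a 20 mm square bar about 120 mm long; origin at the underside, at the middle of its shank.

How it is judged:
On the way, in this order (a step that is already met when the one before it is completed fails the run):
1. the orange-knobbed striker is drawn back and held by its sear, with the robot off it (value of joint striker above 0.036 m and contact force between each of the fingers, the arm and striker below 0.1 N and value of joint trip below 0.004 m), for 0.2 s.
2. the striker, let go by its sear, has fired and driven the marking pin home (value of joint striker below -0.006 m and value of joint marking_pin above 0.008 m).
At the end, for the whole second after the job is handed in: The orange-knobbed striker has fired and rests forward (reads below -0.006 m), the marking pin is driven at least 8 mm of its 12 mm, and the trip pad is back up (under 3 mm down) (all of step 2 and value of joint trip below 0.003 m); the robot touches nothing.
It fails at once if the blue-knobbed stamp's striker is drawn by more than 10 mm (value of joint blue_striker above 0.01 m).
It fails at once if a loose bystander is moved by more than 30 mm (distance of any of tool_block, bushing, turning_tool from where it was at the start of the episode above 0.03 m).
It also fails if it takes over 40 s, if anything falls off the work surface, if the arm or the gripper's body presses on something with over 40 N, if the wrist force passes 120 N, or if a joint passes its speed limit or range.

## Working session

There is one attempt and no reset: what is moved stays moved. The work goes in short steps, Python scripts to look and compute and a tool call to move; the robot and the scene stay as the last step left them, time stands still between calls to the robot, and variables do not carry over. Pictures are saved under pics/ and viewed, at most 10 in all, crops included, and the job is handed in when it is done.

Besides the shell and the picture viewer there is one more tool, called after "Emit:" by a JSON object that holds its "api" and its "payload", one argument or row to a line. move_arm: Moves the arm, as the interface text tells. Its arguments: {"type":"object","properties":{"increments":{"type":"array"},"force":{"type":"number"}},"required":["increments"]}

```bash
mkdir -p pics; python3 - <<'E'
from station import arm
import cv2,numpy as np
for c in("scene","top"):
    cv2.imwrite(f"pics/{c}0.png",arm.grab_frame(c))
    for n in("knob","trip_pad","marking_pin"):
        for d in arm.pinpoint(c,n)[:3] if n!="marking_pin" else arm.find_in(c,n)[:3]: print(c,n,np.round(d["position"],4),round(d["score"],2))
    i=arm.camera_info(c);print(np.round(i["K"],1).tolist(),np.round(i["extrinsics"],3).tolist())
s=arm.get_state();print(s["t"],s["eef_pos"],s["ee_rot"],s["force"],s["width"])
E
```

```text
scene knob [0.5805 0.148  0.0937] 0.67
scene trip_pad [0.6574 0.1846 0.0722] 0.56
scene marking_pin [0.5862 0.1483 0.0533] 0.31
[[371.0, 0.0, 321.6], [0.0, 371.0, 198.9], [0.0, 0.0, 1.0]] [[0.212, 0.682, -0.7, 1.206], [0.977, -0.16, 0.14, -0.114], [-0.017, -0.714, -0.7, 0.763], [0.0, 0.0, 0.0, 1.0]]
top knob [0.5764 0.1487 0.0974] 0.78
top trip_pad [0.6544 0.1852 0.0723] 0.78
top marking_pin [0.6424 0.1369 0.0522] 0.61
[[430.0, 0.0, 319.1], [0.0, 430.0, 201.4], [0.0, 0.0, 1.0]] [[0.015, -0.99, 0.137, 0.388], [-1.0, -0.017, -0.012, 0.002], [0.014, -0.137, -0.99, 1.282], [0.0, 0.0, 0.0, 1.0]]
0.4 [ 0.16418379 -0.65462373  0.29198226] [ 3.14125275e+00 -3.16346478e-05 -2.89586905e+00] [-0.09722262  0.05248891  1.41177425] 0.0877232113215577
```

View pics/scene0.png

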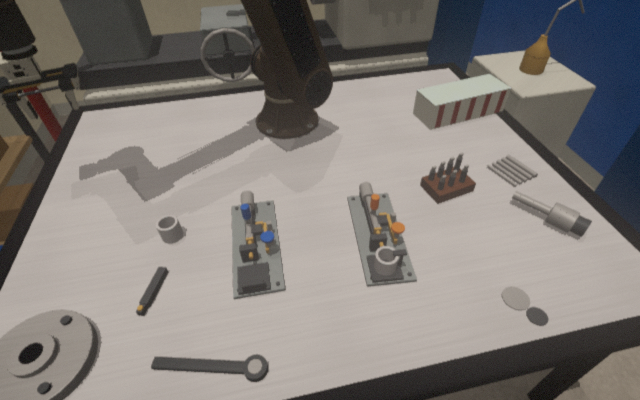

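View pics/top0.png

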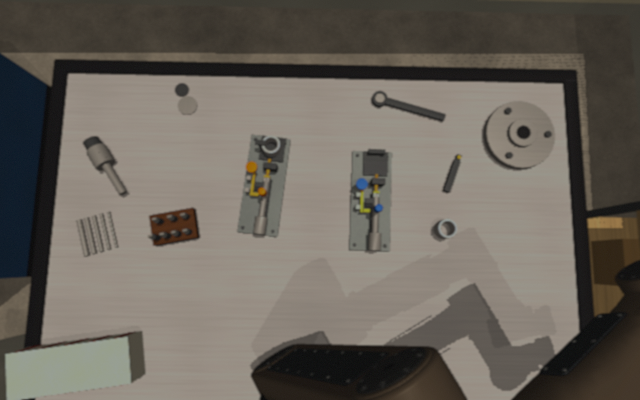

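The top view shows the orange stamp at about (265,185): barrel at the bottom, collar ring at (270,145), knob at (262,190) and pad at (251,168). The blue stamp is at (370,200). The scene view agrees, with the knob at (375,201), the pad at (397,229) and the collar at (387,258). The stamp's yaw is about -0.117. I'll put the shut fingers in front of the knob and pull it back with them.

Emit:
{"api": "move_arm", "payload": {
  "increments": [
    {"twist": 0.122, "jaw": -1},
    {"twist": 0.122, "jaw": -1},
    {"twist": 0.121, "jaw": -1},
    {"dx": -0.0147, "dy": 0.0353},
    {"dx": -0.0147, "dy": 0.0353},
    {"dx": -0.0147, "dy": 0.0353},
    {"dx": -0.0147, "dy": 0.0353},
    {"dx": -0.0147, "dy": 0.0353},
    {"dx": -0.0147, "dy": 0.0353},
    {"dx": -0.0147, "dy": 0.0353},
    {"dx": -0.0147, "dy": 0.0353},
    {"dx": -0.0147, "dy": 0.0353}
  ],
  "force": 20
}}

```text
$.increments[0]: bad value
```

```bash
cat > h.py <<'E'
from station import arm
import numpy as np, cv2
from scipy.spatial.transform import Rotation as R
def rel(p):
    s=arm.get_state(); e=np.array(s["ee_rot"]); M=R.from_euler("xyz",e).as_matrix()
    print("t",s["t"],"pos",np.round(s["eef_pos"],4),"rot",np.round(e,3),"F",np.round(s["force"],1),"w",round(s["width"],4))
    print("tool shift",np.round(M.T@(np.array(p)-s["eef_pos"]),4))
E
python3 - <<'E'
from h import *
rel([.6138,.1444,.149])
P=[]
for c,p in(("scene",(387,256)),("top",(270,145))):
    i=arm.camera_info(c);K=np.array(i["K"]);E=np.array(i["extrinsics"]);P.append((K@np.linalg.inv(E)[:3],p))
X=cv2.triangulatePoints(P[0][0],P[1][0],np.float64(P[0][1]),np.float64(P[1][1]));print((X[:3]/X[3]).ravel())
E
```

```text
t 0.4 pos [ 0.1642 -0.6546  0.292 ] rot [ 3.141 -0.    -2.896] F [-0.1  0.1  1.4] w 0.0877
tool shift [-0.6305  0.6656  0.1432]
[0.72167151 0.13418364 0.0576934 ]
```

Emit:
{"api": "move_arm", "payload": {
  "increments": [
    {"dx": 0, "dy": 0, "dz": 0, "twist": 0.122, "jaw": -1},
    {"dx": 0, "dy": 0, "dz": 0, "twist": 0.122, "jaw": -1},
    {"dx": 0, "dy": 0, "dz": 0, "twist": 0.121, "jaw": -1},
    {"dx": -0.0147, "dy": 0.0353, "dz": 0, "twist": 0, "jaw": -1},
    {"dx": -0.0147, "dy": 0.0353, "dz": 0, "twist": 0, "jaw": -1},
    {"dx": -0.0147, "dy": 0.0353, "dz": 0, "twist": 0, "jaw": -1},
    {"dx": -0.0147, "dy": 0.0353, "dz": 0, "twist": 0, "jaw": -1},
    {"dx": -0.0147, "dy": 0.0353, "dz": 0, "twist": 0, "jaw": -1},
    {"dx": -0.0147, "dy": 0.0353, "dz": 0, "twist": 0, "jaw": -1},
    {"dx": -0.0147, "dy": 0.0353, "dz": 0, "twist": 0, "jaw": -1},
    {"dx": -0.0147, "dy": 0.0353, "dz": 0, "twist": 0, "jaw": -1},
    {"dx": -0.0147, "dy": 0.0353, "dz": 0, "twist": 0, "jaw": -1}
  ],
  "force": 20
}}

```text
t: 1.4
eef_pos: [0.3338, -0.3533, 0.2925]
ee_rot: [-3.141, 0.001, 3.022]
force: [1.3, -0.1, -0.5]
width: 0.0133
gripper_force: 0.0
```

```bash
python3 -c "
from h import *
rel([.6138,.1444,.149])"
```

```text
t 1.4 pos [ 0.3338 -0.3533  0.2925] rot [-3.141e+00  1.000e-03  3.022e+00] F [ 1.3 -0.1 -0.5] w 0.0133
tool shift [-0.2186  0.5276  0.1435]
```

Emit:
{"api": "move_arm", "payload": {
  "increments": [
    {"dx": -0.0156, "dy": 0.0377, "dz": 0, "twist": 0, "jaw": -1},
    {"dx": -0.0156, "dy": 0.0377, "dz": 0, "twist": 0, "jaw": -1},
    {"dx": -0.0156, "dy": 0.0377, "dz": 0, "twist": 0, "jaw": -1},
    {"dx": -0.0156, "dy": 0.0377, "dz": 0, "twist": 0, "jaw": -1},
    {"dx": -0.0156, "dy": 0.0377, "dz": 0, "twist": 0, "jaw": -1},
    {"dx": -0.0156, "dy": 0.0377, "dz": 0, "twist": 0, "jaw": -1},
    {"dx": -0.0156, "dy": 0.0377, "dz": 0, "twist": 0, "jaw": -1},
    {"dx": -0.0156, "dy": 0.0377, "dz": 0, "twist": 0, "jaw": -1},
    {"dx": -0.0156, "dy": 0.0377, "dz": 0, "twist": 0, "jaw": -1},
    {"dx": -0.0156, "dy": 0.0377, "dz": 0, "twist": 0, "jaw": -1},
    {"dx": -0.0156, "dy": 0.0377, "dz": 0, "twist": 0, "jaw": -1},
    {"dx": -0.0156, "dy": 0.0377, "dz": 0, "twist": 0, "jaw": -1}
  ]
}}

```text
t: 2.4
eef_pos: [0.5736, 0.074, 0.2925]
ee_rot: [3.141, 0.001, 3.023]
force: [1.1, 0.2, 0.7]
width: 0.0001
gripper_force: 0.0
```

Emit:
{"api": "move_arm", "payload": {
  "increments": [
    {"dx": -0.0156, "dy": 0.0377, "dz": 0, "twist": 0, "jaw": -1},
    {"dx": -0.0156, "dy": 0.0375, "dz": 0, "twist": 0, "jaw": -1},
    {"dx": 0, "dy": 0, "dz": 0.03, "twist": 0, "jaw": -1},
    {"dx": 0, "dy": 0, "dz": 0.03, "twist": 0, "jaw": -1},
    {"dx": 0, "dy": 0, "dz": 0.02, "twist": 0, "jaw": -1},
    {"dx": 0, "dy": 0, "dz": 0, "twist": 0, "jaw": -1},
    {"dx": 0, "dy": 0, "dz": 0, "twist": 0, "jaw": -1}
  ]
}}

```text
t: 2.98
eef_pos: [0.6127, 0.1427, 0.2116]
ee_rot: [-3.14, -0.002, 3.023]
force: [0.8, -0.9, 0.7]
width: 0.0006
gripper_force: 0.0
```

```bash
python3 -c "
from h import *
rel([.6138,.1444,.149])
cv2.imwrite('pics/s1.png',cv2.resize(arm.grab_frame('scene')[120:320,260:520],None,fx=3,fy=3))"
```

```text
t 2.9833 pos [0.6127 0.1427 0.2116] rot [-3.140e+00 -2.000e-03  3.023e+00] F [ 0.8 -0.9  0.7] w 0.0006
tool shift [-0.001   0.0019  0.0626]
```

View pics/s1.png

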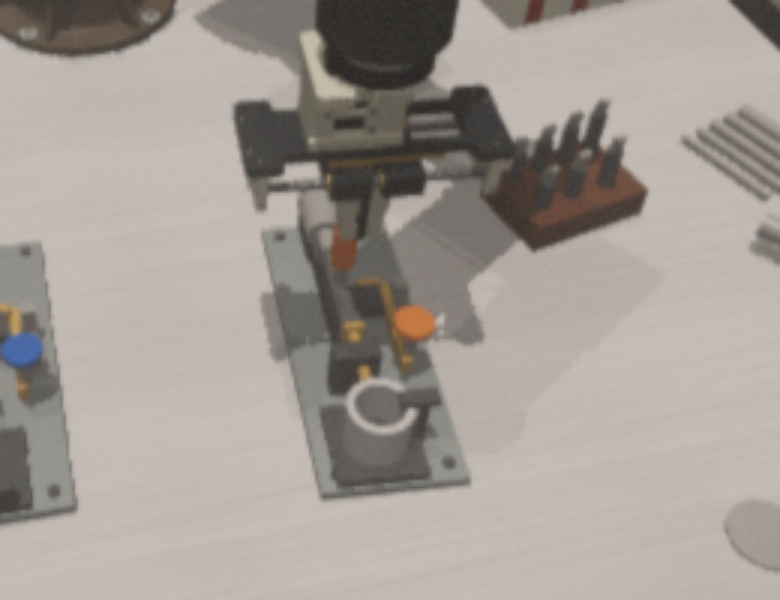

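The crop shows the shut fingers above and just ahead of the knob (343,250), with the tool block clear of the gripper. I'll go down in front of the knob.

Emit:
{"api": "move_arm", "payload": {
  "increments": [
    {"dx": -0.001, "dy": 0.002, "dz": 0.02, "twist": 0, "jaw": -1},
    {"dx": 0, "dy": 0, "dz": 0.015, "twist": 0, "jaw": -1},
    {"dx": 0, "dy": 0, "dz": 0.015, "twist": 0, "jaw": -1},
    {"dx": 0, "dy": 0, "dz": 0.012, "twist": 0, "jaw": -1},
    {"dx": 0, "dy": 0, "dz": 0, "twist": 0, "jaw": -1},
    {"dx": 0, "dy": 0, "dz": 0, "twist": 0, "jaw": -1}
  ]
}}

```text
t: 3.53
eef_pos: [0.6147, 0.1448, 0.1511]
ee_rot: [3.141, 0.001, 3.022]
force: [0.2, -0.1, -0.1]
width: 0.0002
gripper_force: 0.0
```

```bash
python3 -c "
from h import *
rel([.6138,.1444,.149])
cv2.imwrite('pics/s2.png',cv2.resize(arm.grab_frame('scene')[160:300,320:460],None,fx=4,fy=4))"
```

```text
t 3.5333 pos [0.6147 0.1448 0.1511] rot [3.141e+00 1.000e-03 3.022e+00] F [ 0.2 -0.1 -0.1] w 0.0002
tool shift [ 0.0008 -0.0005  0.0021]
```

View pics/s2.png

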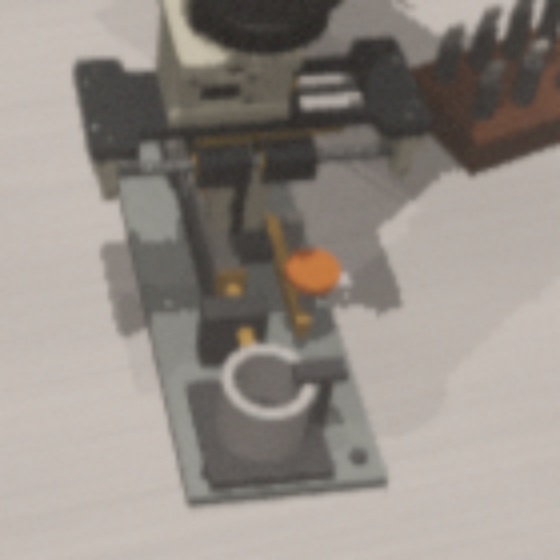

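The fingers (235,210) now hide the knob and nothing is touching. Next I pull it back.

Emit:
{"api": "move_arm", "payload": {
  "increments": [
    {"dx": 0.008, "dy": 0, "dz": 0, "twist": 0, "jaw": -1},
    {"dx": 0.006, "dy": 0, "dz": 0, "twist": 0, "jaw": -1},
    {"dx": 0.006, "dy": 0, "dz": 0, "twist": 0, "jaw": -1},
    {"dx": 0.005, "dy": 0, "dz": 0, "twist": 0, "jaw": -1},
    {"dx": 0, "dy": 0, "dz": 0, "twist": 0, "jaw": -1},
    {"dx": 0, "dy": 0, "dz": 0, "twist": 0, "jaw": -1}
  ]
}}

```text
t: 4.08
eef_pos: [0.5901, 0.1479, 0.1513]
ee_rot: [3.141, 0.003, 3.023]
force: [6.5, -3.0, -2.5]
width: 0.0002
gripper_force: 3.6
```

Emit:
{"api": "move_arm", "payload": {
  "increments": [
    {"dx": 0.006, "dy": 0, "dz": 0, "twist": 0, "jaw": -1},
    {"dx": 0.006, "dy": 0, "dz": 0, "twist": 0, "jaw": -1},
    {"dx": 0.006, "dy": 0, "dz": 0, "twist": 0, "jaw": -1},
    {"dx": 0.006, "dy": 0, "dz": 0, "twist": 0, "jaw": -1},
    {"dx": 0.006, "dy": 0, "dz": 0, "twist": 0, "jaw": -1},
    {"dx": 0, "dy": 0, "dz": 0, "twist": 0, "jaw": -1},
    {"dx": 0, "dy": 0, "dz": 0, "twist": 0, "jaw": -1}
  ]
}}

```text
t: 4.67
eef_pos: [0.5611, 0.1511, 0.1514]
ee_rot: [3.141, 0.004, 3.024]
force: [10.7, -5.3, -3.9]
width: 0.0004
gripper_force: 6.0
```

Emit:
{"api": "move_arm", "payload": {
  "increments": [
    {"dx": 0.003, "dy": 0, "dz": 0, "twist": 0, "jaw": -1},
    {"dx": 0.003, "dy": 0, "dz": 0, "twist": 0, "jaw": -1},
    {"dx": 0, "dy": 0, "dz": 0, "twist": 0, "jaw": -1}
  ]
}}

```text
t: 4.92
eef_pos: [0.5553, 0.1518, 0.1513]
ee_rot: [3.141, 0.005, 3.023]
force: [12.0, -6.8, -4.3]
width: 0.0003
gripper_force: 6.7
```

Emit:
{"api": "move_arm", "payload": {
  "increments": [
    {"dx": 0.003, "dy": 0, "dz": 0, "twist": 0, "jaw": -1},
    {"dx": 0.003, "dy": 0, "dz": 0, "twist": 0, "jaw": -1},
    {"dx": 0, "dy": 0, "dz": 0, "twist": 0, "jaw": -1},
    {"dx": 0, "dy": 0, "dz": 0, "twist": 0, "jaw": -1}
  ]
}}

```text
t: 5.25
eef_pos: [0.5497, 0.1525, 0.1514]
ee_rot: [3.141, 0.005, 3.024]
force: [12.9, -8.2, -4.8]
width: 0.0004
gripper_force: 7.3
```

```bash
python3 -c "
from h import *
for n in ('knob','striker'):
  for c in ('top','scene'):
    arm.grab_frame(c)
    print(n,c,[(np.round(d['position'],3),round(d['score'],2)) for d in (arm.pinpoint if n=='knob' else arm.find_in)(c,n)[:2]])
"
```

```text
knob top []
knob scene [(array([0.533, 0.153, 0.093]), 0.64)]
striker top []
striker scene [(array([0.564, 0.149, 0.053]), 0.75)]
```

Emit:
{"api": "move_arm", "payload": {
  "increments": [
    {"dx": 0.004, "dy": 0, "dz": 0, "twist": 0, "jaw": -1},
    {"dx": 0, "dy": 0, "dz": 0, "twist": 0, "jaw": -1},
    {"dx": 0, "dy": 0, "dz": 0, "twist": 0, "jaw": -1}
  ]
}}

```text
t: 5.9
eef_pos: [0.5459, 0.1529, 0.1514]
ee_rot: [3.141, 0.005, 3.024]
force: [15.0, -8.0, -4.4]
width: 0.0004
gripper_force: 7.7
```

Emit:
{"api": "move_arm", "payload": {
  "increments": [
    {"dx": -0.004, "dy": 0, "dz": 0, "twist": 0, "jaw": -1},
    {"dx": -0.004, "dy": 0, "dz": 0, "twist": 0, "jaw": -1},
    {"dx": -0.004, "dy": 0, "dz": 0, "twist": 0, "jaw": -1},
    {"dx": -0.003, "dy": 0, "dz": 0, "twist": 0, "jaw": -1},
    {"dx": 0, "dy": 0, "dz": 0, "twist": 0, "jaw": -1},
    {"dx": 0, "dy": 0, "dz": 0, "twist": 0, "jaw": -1}
  ]
}}

```text
t: 6.4
eef_pos: [0.5586, 0.1514, 0.1505]
ee_rot: [3.141, 0.001, 3.023]
force: [3.8, -2.2, -0.2]
width: 0.0006
gripper_force: 1.8
```

Emit:
{"api": "move_arm", "payload": {
  "increments": [
    {"dx": -0.002, "dy": 0, "dz": 0, "twist": 0, "jaw": -1},
    {"dx": -0.002, "dy": 0, "dz": 0, "twist": 0, "jaw": -1},
    {"dx": 0, "dy": 0, "dz": 0, "twist": 0, "jaw": -1},
    {"dx": 0, "dy": 0, "dz": 0, "twist": 0, "jaw": -1}
  ]
}}

```text
t: 6.73
eef_pos: [0.5623, 0.1511, 0.15]
ee_rot: [-3.142, -0.001, 3.022]
force: [0.4, -0.6, -0.2]
width: 0.0004
gripper_force: 0.0
```

Contact is gone and the sear is holding. Now I back off and rise.

Emit:
{"api": "move_arm", "payload": {
  "increments": [
    {"dx": -0.008, "dy": 0, "dz": 0, "twist": 0, "jaw": -1},
    {"dx": -0.008, "dy": 0, "dz": 0, "twist": 0, "jaw": -1},
    {"dx": -0.01, "dy": 0, "dz": -0.02, "twist": 0, "jaw": -1},
    {"dx": -0.02, "dy": 0.01, "dz": -0.02, "twist": 0, "jaw": -1},
    {"dx": -0.02, "dy": 0.015, "dz": 0, "twist": 0, "jaw": -1},
    {"dx": -0.02, "dy": 0.02, "dz": 0, "twist": 0, "jaw": -1},
    {"dx": 0, "dy": 0, "dz": 0, "twist": 0, "jaw": -1},
    {"dx": 0, "dy": 0, "dz": 0, "twist": 0, "jaw": -1}
  ]
}}

```text
t: 7.4
eef_pos: [0.6545, 0.1858, 0.1891]
ee_rot: [-3.141, -0.001, 3.022]
force: [0.2, 0.7, 0.4]
width: 0.0007
gripper_force: 0.0
```

```bash
python3 -c "
from h import *
cv2.imwrite('pics/s3.png',cv2.resize(arm.grab_frame('scene')[160:300,320:460],None,fx=4,fy=4))
for n in ('knob','trip_pad'): print(n,[(np.round(d['position'],4),round(d['score'],2)) for d in arm.pinpoint('scene',n)[:2]])
rel([.6550,.1848,.151])
"
```

```text
knob [(array([0.5407, 0.1522, 0.0933]), 0.77)]
trip_pad [(array([0.6542, 0.1855, 0.0733]), 0.78)]
t 7.55 pos [0.653  0.1849 0.1897] rot [-3.141e+00 -1.000e-03  3.022e+00] F [ 0.2  0.4 -0.2] w 0.0004
tool shift [-0.0021  0.0002  0.0387]
```

View pics/s3.png

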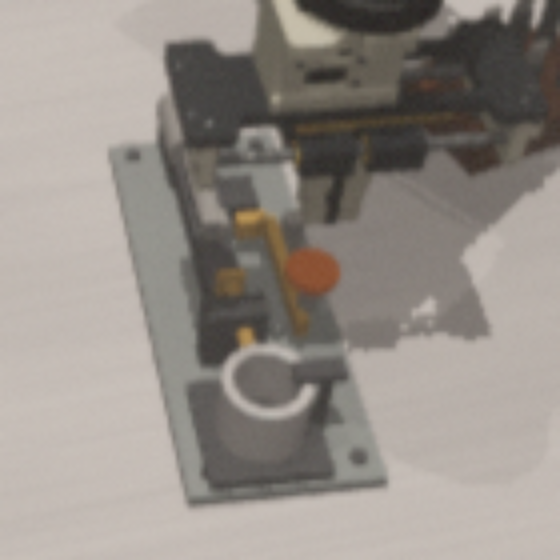

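The knob is drawn back about 40 mm and holding, and the fingers (335,195) are above the pad (312,270). Now I press the pad.

Emit:
{"api": "move_arm", "payload": {
  "increments": [
    {"dx": -0.001, "dy": 0, "dz": 0.02, "twist": 0, "jaw": -1},
    {"dx": 0, "dy": 0, "dz": 0.02, "twist": 0, "jaw": -1},
    {"dx": 0, "dy": 0, "dz": 0.006, "twist": 0, "jaw": -1},
    {"dx": 0, "dy": 0, "dz": 0.004, "twist": 0, "jaw": -1},
    {"dx": 0, "dy": 0, "dz": 0.004, "twist": 0, "jaw": -1},
    {"dx": 0, "dy": 0, "dz": 0.003, "twist": 0, "jaw": -1},
    {"dx": 0, "dy": 0, "dz": 0, "twist": 0, "jaw": -1},
    {"dx": 0, "dy": 0, "dz": 0, "twist": 0, "jaw": -1}
  ]
}}

```text
t: 8.22
eef_pos: [0.6545, 0.1853, 0.134]
ee_rot: [3.141, 0.001, 3.023]
force: [-1.3, -0.5, 3.9]
width: 0.0009
gripper_force: 1.6
```

```bash
python3 -c "
from h import *
rel([.6550,.1848,.131])
arm.grab_frame('scene')
for n in ('knob',): print(n,[(np.round(d['position'],4),round(d['score'],2)) for d in arm.pinpoint('scene',n)[:2]])
"
```

```text
t 8.2167 pos [0.6545 0.1853 0.134 ] rot [3.141e+00 1.000e-03 3.023e+00] F [-1.3 -0.5  3.9] w 0.0009
tool shift [-0.0005 -0.0004  0.003 ]
knob [(array([0.5904, 0.1448, 0.0918]), 0.6)]
```

It fired: the knob is now about 10 mm ahead of its start. I'll retreat and check.

Emit:
{"api": "move_arm", "payload": {
  "increments": [
    {"dx": 0, "dy": 0, "dz": -0.01, "twist": 0, "jaw": -1},
    {"dx": 0, "dy": 0, "dz": -0.03, "twist": 0, "jaw": -1},
    {"dx": 0, "dy": 0, "dz": -0.04, "twist": 0, "jaw": -1},
    {"dx": 0, "dy": 0, "dz": -0.03, "twist": 0, "jaw": -1},
    {"dx": 0, "dy": 0, "dz": 0, "twist": 0, "jaw": -1},
    {"dx": 0, "dy": 0, "dz": 0, "twist": 0, "jaw": -1},
    {"dx": 0, "dy": 0, "dz": 0, "twist": 0, "jaw": -1}
  ]
}}

```text
t: 8.9
eef_pos: [0.6542, 0.1855, 0.2438]
ee_rot: [3.14, 0.001, 3.022]
force: [-0.3, 0.4, 0.9]
width: 0.0004
gripper_force: 0.0
```

```bash
python3 -c "
from h import *
rel([.6550,.1848,.131])
cv2.imwrite('pics/s4.png',cv2.resize(arm.grab_frame('scene')[160:300,320:460],None,fx=4,fy=4))
for n in ('knob','trip_pad'): print(n,[(np.round(d['position'],4),round(d['score'],2)) for d in arm.pinpoint('scene',n)[:2]])
"
```

```text
t 8.9 pos [0.6542 0.1855 0.2438] rot [3.140e+00 1.000e-03 3.022e+00] F [-0.3  0.4  0.9] w 0.0004
tool shift [-0.0008 -0.0007  0.1128]
knob [(array([0.5924, 0.1443, 0.0917]), 0.57)]
trip_pad [(array([0.6559, 0.1886, 0.0734]), 0.59)]
```

View pics/s4.png

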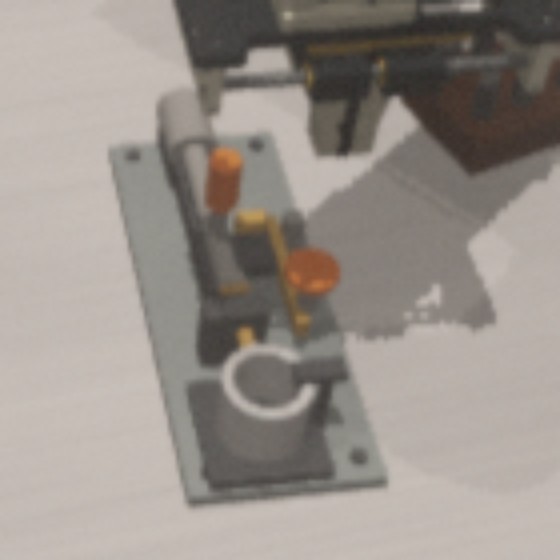

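The picture shows the knob forward at (224,180), the brass pin head driven in at (233,285), the pad back up at (312,270) and the robot clear.

```bash
python3 -c "
from station import arm
print(arm.job_done())"
```

```text
the job is handed in; nothing more can be done
None
```

I cocked the orange-knobbed stamp, let go of the knob and fired it with the trip pad. The last camera check showed the striker about 12 mm forward, the marking pin driven in, the pad back up and the robot clear. The job is handed in, but no verdict came back.

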